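Crank the cassette press open to its stop and ease it back

TASK

Open the small screw press on the bench: crank its handwheel anticlockwise, seen from above, so that the screw rises until it is snug against its top stop, with a push of about 10 N at the crank handle, then turn it back a quarter turn so that it cannot stick there, and let go. The press stands on soft feet, so do not shove, pull or press it hard (never more than about 20 N), and leave the pipette, the tip box and the jar where they are.

Things in the scene. Friction and masses are not known exactly. Their poses are not given: they have to be found in the camera images.
- wheel: Dark steel handwheel lying level on the press screw: rim of 14 mm round bar, 144 mm across outside, three spokes, hub 30 mm wide, its top 8 mm above the origin. Origin: wheel centre, mid plane of the rim; z up along the screw. Anticlockwise from above raises wheel and screw by 10 mm per turn, clockwise lowers them. Turning takes about 3 N at the crank handle; it stays where it is left.
- crank_foot (a point): Foot of the crank handle, on its axis: an upright black plastic handle, 20 mm in diameter, standing on the rim 65 mm from the wheel's axis. The point lies 7 mm above the wheel's mid plane; the handle reaches 45 mm up from it. The handle spins freely on its own axis, so a hand holding it need not turn as it goes round. The rim is right below.
- press_head (a point): Top of the boss (40 mm wide) on the crosshead of the ivory press frame, on the screw axis, 157 mm above the bench; z up. The wheel's origin is 20 mm above it with the press shut. At the start the wheel is 1.3 to 2.0 turns below its top stop: firm, inside the press, not to be seen, only felt as the wheel turns no further.
- press_base (a point): Centre of the underside of the press frame, 21 mm above the bench. Base 220 x 180 x 18 mm, crosshead 50 x 180 mm on two columns, its top 128 mm above this point; a clear cassette lies under the pressing plate. x points from the robot's side to the far side. The frame stands on soft rubber feet fixed to the bench: it gives about 0.4 mm per newton in any direction and springs back.
- pipette: Bystander: navy and white hand pipette lying on the bench, about 255 mm long and 35 mm wide, 24 mm high. Origin under its middle, x along it towards the tip.
- tip_box: Bystander: blue lidded pipette-tip box, 120 x 85 x 74 mm. Origin under its centre.
- jar: Bystander: small round blue jar with a white lid, 56 mm wide, 30 mm high. Origin under its centre.

How it is judged:
On the way, in this order (a step that is already met when the one before it is completed fails the run):
1. the screw is snug against its top stop: the wheel is up, and the push on it (over 7.5 N) shows as 3 mm of give in the feet (z of wheel in the frame of press_head above 0.0397 m and distance of press_head from where it was at the start of the episode above 0.003 m), for 0.1 s.
2. the wheel has been turned back by about a quarter turn (50 to 130 degrees) (z of wheel in the frame of press_head between 0.0364 and 0.0386 m), for 0.2 s.
At the end, for the whole second after the job is handed in: The wheel is at rest a quarter turn (50 to 130 degrees, which is 1.4 to 3.6 mm of screw) below its top stop after having been up against the stop, and the press is standing within 4 mm of where it was on its feet (all of step 2 and angular speed of wheel below 0.1 rad/s and distance of press_head from where it was at the start of the episode below 0.004 m); the robot touches nothing.
It fails at once if the press was shoved, pulled or pressed so hard that its head moved more than 9 mm (over 20 N) (distance of press_head from where it was at the start of the episode above 0.009 m).
It fails at once if a bystander was moved by more than 15 mm (distance of any of pipette, tip_box, jar from where it was at the start of the episode above 0.015 m).
It also fails if it takes over 70 s, if anything falls off the work surface, if the arm or the gripper's body presses on something with over 40 N, if the wrist force passes 120 N, or if a joint passes its speed limit or range.

ROBOT

A 7-joint arm with a two-finger parallel gripper is mounted at the origin on the work surface. World frame = base frame: x ahead of the robot, y to its left, z up, the work surface at z = 0. Lengths are in m, angles in rad, forces in N, time in s.
With the tool pointing down it reaches from about 0.35 to 0.9 m from the base axis. Payload 19.9 kg.
Tool frame: the origin (TCP) lies midway between the tips of the shut fingers; the grasp point (between the pads) lies 19 mm behind it; z points along the fingers, y is the direction in which the jaws open and shut (so a half turn about z gives the same grasp; the last joint's range is limited). The gripper opens to 85 mm and grips with 20 to 120 N. Pads are 22 mm wide; open, the fingers measure 114 mm over their backs; the gripper's body (76 mm by 85 mm) begins 54 mm behind the grasp point. The pads swing forward as they close: fully open they stand 13 mm farther back than shut.
Start: joints at [-1.387, 0.417, -0.01, 1.614, 0.005, 1.111, -0.053], TCP at [0.14, 0.609, 0.231] pointing down, gripper open.
Joint ranges: [-2.81, 2.81], [-0.39, 2.02], [-1.27, 1.25], [0.06, 2.57], [-1.19, 4.33], [0.19, 2], [-2.82, 2.82]. Speed limits (rad/s): [1.89, 1.89, 2.39, 2.39, 3.01, 3.01, 3.01].

INTERFACE

Orientations are given as a unit quaternion [x, y, z, w].
In Python, from cell import arm gives the robot as it stands.
- The arm moves only by the tool send_rows, never from a script. Its argument "moves" is a list that holds one entry, the list of rows, each a list of 7 numbers: the finger opening in m, from 0 to 0.0854, then the shift along the tool's x, y, z in m, then the turn, a rotation vector about the tool's x, y, z in rad. In form: [[[fingers, tx, ty, tz, wx, wy, wz], ...]]. A call has 1 to 10 rows; each row is the pose to reach, as a shift and turn from the pose commanded when the call began, along the tool's axes at that moment; what a row does not reach only later rows make up. A row lasts 1/12 s, in which the tool goes at most 41.7 mm and 7.16 degrees, less where a joint would pass 70% of its speed; a pose out of reach is approached as far as the arm can. A call with a gripper value outside its range is refused whole. The fingers move at their own pace and stop on an object; "grip_force" is the grip in N (left out, the last holds). Time passes only in rows, so rows that repeat a pose let the fingers close. It gives the time, the measured TCP pose, the force and the opening at its end, in the units of the state.
- arm.sense(): the state, without advancing time (a new reading comes with each control period).
- arm.read_camera(name): name is "scene" or "top"; returns (picture, depth): 420x560x3 uint8, red, green, blue; 420x560 float32, m along the optical axis (not along the pixel's ray), 0 where there is no reading.
- arm.camera_params(name): a dict with "vertical_fov" (degrees; the focal length in pixels is half the picture's height over the tangent of half this angle, whatever the lens; pixels are square), "cx", "cy" (the principal point, pixels), "R" (3x3) and "t" (3): a world point X has camera coordinates R X + t. Camera axes: x right, y down, z forward; pixel columns grow to the right and rows downward; lengths in m; the calibration is good to about 2 mm. A picture is of the moment at which its call begins. camera_params takes no time and is no camera call.
- arm.close_job(): hands the job in, once; it reports no verdict.
The state is a dict: "time": time; "joints": joint angles; "joint_velocities": joint speeds; "effort": joint torques, N m; "ee_pos": TCP position; "tcp_rot": TCP orientation; "force": force on the tool from outside, world axes, zero at the start; "ft_torque": the same for the moment, N m; "finger_gap": opening from 0.0 (shut) to 1.0 (fully open).
Only numpy, scipy, OpenCV 4.12 (cv2) and the standard library are available. Lean on these libraries where they do the work, as an engineer would, in place of code of your own. Each camera call takes 0.05 s, during which the arm holds its last target. There are 200 camera calls.

## Working session

There is one attempt and no reset: what is moved stays moved. The work goes in short steps, Python scripts to look and compute and a tool call to move; the robot and the scene stay as the last step left them, time stands still between calls to the robot, and variables do not carry over. Pictures are saved under pics/ and viewed, about 8 in all and at most 12, crops included, and the job is handed in when it is done.

Besides the shell and the picture viewer there is one more tool, called after "Request:" in YAML: its name, and indented under it one key for each argument. send_rows: Moves the arm, as the interface text tells. Its arguments: {"type":"object","properties":{"moves":{"type":"array","items":{"type":"array","items":{"type":"array","items":{"type":"number"}}}},"grip_force":{"type":"number"}},"required":["moves"]}

```bash
mkdir -p pics; ls
python3 - <<'E'
from cell import arm
import cv2,numpy as np
print(arm.sense())
for n in("scene","top"):
    p,d=arm.read_camera(n); np.savez(f"{n}0.npz",p=p,d=d)
    cv2.imwrite(f"pics/{n}0.png",p[:,:,::-1]); print(n,arm.camera_params(n))
E
```

```text
pics
{'time': 0.0, 'joints': array([-1.38650547,  0.41799942, -0.010333  ,  1.614165  ,  0.00470012,
        1.11071718, -0.05297305]), 'joint_velocities': array([ 2.00066549e-03, -1.72761183e-03,  2.91649751e-03, -1.17362263e-04,
       -3.18600233e-05, -1.92633149e-04,  9.58183904e-04]), 'effort': array([ 6.70418121e-04, -8.64437485e+01,  6.79569058e-01, -4.34912610e+01,
        1.92674372e-02,  7.29649997e-03, -4.60499632e-05]), 'ee_pos': array([0.1398379 , 0.60879516, 0.23064811]), 'tcp_rot': array([ 1.12624622e-01,  9.93637406e-01, -6.31676349e-04, -3.07149789e-05]), 'force': array([-0.04457736,  0.40594953, -1.044782  ]), 'ft_torque': array([0.00874424, 0.0449398 , 0.01304726]), 'finger_gap': 0.9966767759600786}
scene {'vertical_fov': 45.33042050038661, 'cx': 275.91920863740563, 'cy': 200.44691435827443, 'R': array([[ 0.28096422,  0.95971356, -0.00299958],
       [ 0.59540528, -0.17675948, -0.78374016],
       [-0.75269626,  0.21841697, -0.62108161]]), 't': array([-0.23722376, -0.24753937,  1.75859159])}
top {'vertical_fov': 42.5234691314187, 'cx': 276.74835056924377, 'cy': 204.89223448016858, 'R': array([[ 0.0047652 , -0.99997592,  0.00504565],
       [-0.98526193, -0.00555772, -0.17096213],
       [ 0.17098605, -0.00415662, -0.98526468]]), 't': array([0.07043598, 0.62190319, 1.21397507])}
```

View pics/scene0.png

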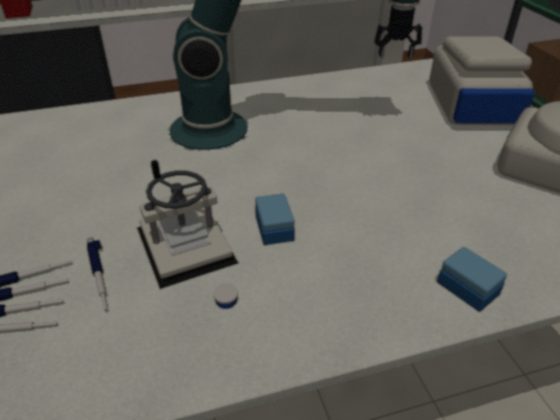

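View pics/top0.png

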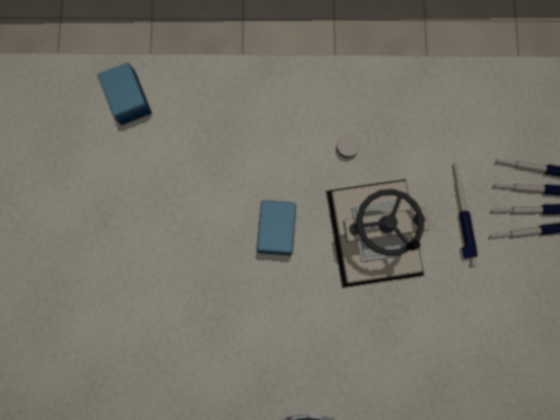

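The scene view shows the press with the wheel at about (177,190) and the handle at (155,170). In the top view the wheel is centred near (389,223), with the dark handle at about (413,244). The tip box is at (277,228), the jar at (347,147) and the pipette at (465,220). I'll zoom in on the press.

```bash
cat > h.py <<'E'
import numpy as np
from cell import arm
def cam(n,shape=(420,560)):
    c=arm.camera_params(n); f=shape[0]/2/np.tan(np.radians(c['vertical_fov']/2)); return f,c
def cloud(n,d):
    f,c=cam(n); v,u=np.mgrid[:d.shape[0],:d.shape[1]]
    P=np.stack([(u-c['cx'])/f*d,(v-c['cy'])/f*d,d],-1)
    W=(P-np.array(c['t']))@np.array(c['R']); W[d==0]=np.nan; return W
def ray_z(n,u,v,z):
    f,c=cam(n);R=np.array(c['R']);C=-R.T@np.array(c['t'])
    r=R.T@np.array([(u-c['cx'])/f,(v-c['cy'])/f,1]); return C+r*(z-C[2])/r[2]
def proj(n,X):
    f,c=cam(n);q=np.array(c['R'])@X+c['t'];return q[0]/q[2]*f+c['cx'],q[1]/q[2]*f+c['cy']
E
python3 - <<'E'
from h import *
import cv2
z=np.load('top0.npz');p=z['p'];W=cloud('top',z['d'])
s=np.load('scene0.npz');Ws=cloud('scene',s['d'])
a=cv2.resize(p[170:300,320:440],(480,520),interpolation=cv2.INTER_CUBIC)
b=cv2.resize(s['p'][150:280,130:210],(320,520),interpolation=cv2.INTER_CUBIC)
im=np.hstack([a,b]);im=np.clip(im.astype(float)*1.8,0,255).astype('uint8')
cv2.imwrite('pics/crop.png',im[:,:,::-1])
sub=W[170:300,320:440].reshape(-1,3);
h,e=np.histogram(sub[:,2],bins=np.arange(0,.28,.01));print(h)
for n,w in(('top',sub),('scene',Ws[140:280,120:240].reshape(-1,3))):
    m=(w[:,2]>.165)&(w[:,2]<.26);q=w[m];print(n,len(q),q.min(0),q.max(0),np.median(q,0))
    m2=w[:,2]>.215
    print('handle',m2.sum(),np.median(w[m2],0),w[m2].max(0))
    m2=(w[:,2]>.172)&(w[:,2]<.205);q=w[m2]
    # circle fit on rim
    c=np.median(q,0)[:2]
    for _ in range(10):
        r=np.hypot(*(q[:,:2]-c).T);k=(r>.05)&(r<.08);g=q[k]
        A=np.c_[2*g[:,:2],np.ones(len(g))];x=np.linalg.lstsq(A,(g[:,:2]**2).sum(1),rcond=None)[0];c=x[:2]
    print('rim',c,np.sqrt(x[2]+c@c),np.median(g[:,2]),len(g),np.percentile(g[:,2],95))
    r=np.hypot(*(q[:,:2]-c).T); print('hub',np.nanmedian(w[(np.hypot(*(w[:,:2]-c).T)<.012)],0))
E
```

```text
[4221    0   23 2463 1039   95  487  308    0    0    0    0   13   38
  803  452    3   11 1306  357   14   13   16   68    0    0    0    0]
top 1785 [ 0.49454424 -0.23261507  0.17708254] [ 0.63687857 -0.09143419  0.23948996] [ 0.56116754 -0.16635779  0.18800127]
handle 91 [ 0.51271952 -0.19977875  0.2334464 ] [ 0.52353939 -0.19134001  0.23948996]
rim [ 0.56475144 -0.16109598] 0.06388774794320849 0.1878308152536265 1270 0.19216888553981595
hub [ 0.56473029 -0.16024958  0.19017208]
scene 1287 [ 0.49436421 -0.23347222  0.16512442] [ 0.63666663 -0.09190713  0.24052779] [ 0.562454   -0.16974879  0.18985562]
handle 88 [ 0.51798478 -0.20222949  0.22996194] [ 0.52655635 -0.19242507  0.24052779]
rim [ 0.56753126 -0.16280955] 0.06402153829871951 0.18964447261990022 882 0.19343080904637502
hub [ 0.56984992 -0.16242832  0.1577183 ]
```

View pics/crop.png

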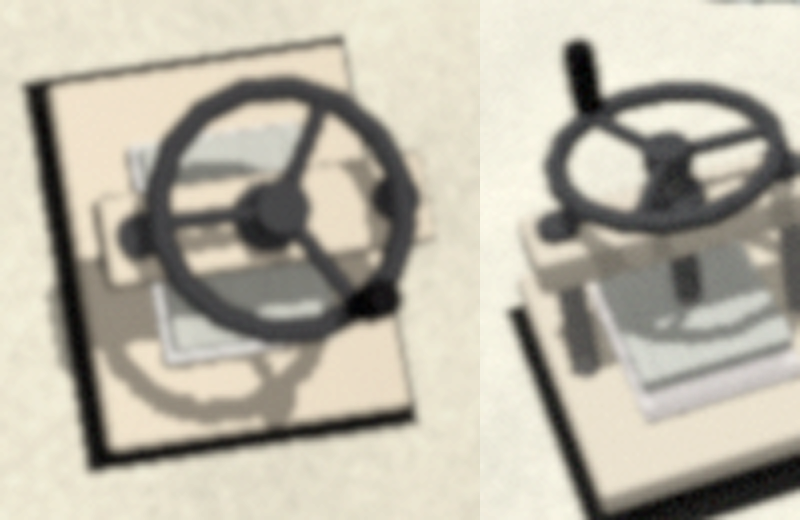

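The crop shows the handle's top end at crop (382,299), which is top-view pixel (415.5,244.8). In the scene view it is at about (154.5,161.5). Next I'll refine the wheel height relative to the crosshead and the handle position, averaging several frames.

```bash
cat > meas.py <<'E'
from h import *
def rim(n,N=8,c0=(.5655,-.162)):
    D=np.stack([arm.read_camera(n)[1] for _ in range(N)]);D[D==0]=np.nan
    d=np.nanmedian(D,0);W=cloud(n,np.nan_to_num(d)).reshape(-1,3)
    r=np.hypot(W[:,0]-c0[0],W[:,1]-c0[1])
    bench=W[(r>.2)&(r<.26)&(abs(W[:,2])<.012)]
    rm=W[(r<.08)&(W[:,2]>.168)&(W[:,2]<.212)]
    bz=np.median(bench[:,2]); x=W[(r<.13)&(W[:,2]>.142)&(W[:,2]<.155)]
    g=rm[np.hypot(rm[:,0]-c0[0],rm[:,1]-c0[1])>.05]
    hd=W[(r<.09)&(W[:,2]>.212)]
    print(n,'bench',bz.round(4),'crosshead top',len(x),np.median(x[:,2]).round(4),'(nom .149) rim z pct 50,80,95',np.percentile(g[:,2],[50,80,95]).round(4),
      'extent ctr',((rm[:,:2].min(0)+rm[:,:2].max(0))/2).round(4),'handle',len(hd),hd.mean(0).round(4),'top',np.percentile(hd[:,2],[80,95]).round(4))
    xs=W[(r<.16)&(W[:,2]>.015)&(W[:,2]<.06)];print('base ctr',((np.nanpercentile(xs[:,:2],1,0)+np.nanpercentile(xs[:,:2],99,0))/2).round(4))
if __name__=="__main__":
    rim('top');rim('scene')
    print(ray_z('top',415.5,244.8,.236),ray_z('scene',154.5,161.5,.236))
    print(arm.sense()['time'])
E
python3 meas.py
```

```text
top bench -0.0002 crosshead top 1140 0.1485 (nom .149) rim z pct 50,80,95 [0.1882 0.1894 0.1904] extent ctr [ 0.5654 -0.162 ] handle 96 [ 0.5127 -0.1993  0.2306] top [0.2349 0.2354]
base ctr [ 0.5646 -0.161 ]
scene bench 0.0019 crosshead top 558 0.1502 (nom .149) rim z pct 50,80,95 [0.1897 0.1914 0.195 ] extent ctr [ 0.5641 -0.1628] handle 99 [ 0.5166 -0.2021  0.227 ] top [0.2356 0.2367]
base ctr [ 0.5813 -0.1624]
[ 0.51110698 -0.20095365  0.236     ] [ 0.51335384 -0.1997388   0.236     ]
0.9meas.py:4: RuntimeWarning: All-NaN slice encountered
  d=np.nanmedian(D,0);W=cloud(n,np.nan_to_num(d)).reshape(-1,3)
```

```bash
cat > plan.py <<'E'
import numpy as np
R=np.array([[-.9746,.2239,0],[.2239,.9746,0],[0,0,-1.]])  # tool axes as columns
def rows(p0,pts,f):
    p0=np.array(p0)
    out=[]
    for p in pts:
        s=(R.T@(np.array(p)-p0)).round(4); out.append([f,*s.tolist(),0,0,0])
    print('[['+','.join('['+','.join(f'{x:g}' for x in r)+']' for r in out)+']]')
    return p0+R@np.array(out[-1][1:4])
def line(a,b,n): a=np.array(a);b=np.array(b);return [a+(b-a)*k/n for k in range(1,n+1)]
E
python3 - <<'E'
from plan import *
p=np.array([.1398,.6088,.2306]);q=(.3,.55,.32)
for q,n in(((.30,.55,.32),6),((.50,.25,.32),10),((.51,0.02,.32),7),((.5138,-.2022,.32),8)):
    p=rows(p,line(p,q,n),.08)
    print(p)
E
```

```text
[[[0.08,-0.0282,-0.0036,-0.0149,0,0,0],[0.08,-0.0564,-0.0071,-0.0298,0,0,0],[0.08,-0.0846,-0.0107,-0.0447,0,0,0],[0.08,-0.1129,-0.0143,-0.0596,0,0,0],[0.08,-0.1411,-0.0179,-0.0745,0,0,0],[0.08,-0.1693,-0.0214,-0.0894,0,0,0]]]
[0.30000832 0.55003729 0.32      ]
[[[0.08,-0.0262,-0.0248,0,0,0,0],[0.08,-0.0524,-0.0495,0,0,0,0],[0.08,-0.0786,-0.0743,0,0,0,0],[0.08,-0.1048,-0.0991,0,0,0,0],[0.08,-0.131,-0.1238,0,0,0,0],[0.08,-0.1573,-0.1486,0,0,0,0],[0.08,-0.1835,-0.1733,0,0,0,0],[0.08,-0.2097,-0.1981,0,0,0,0],[0.08,-0.2359,-0.2229,0,0,0,0],[0.08,-0.2621,-0.2476,0,0,0,0]]]
[0.50001334 0.25004214 0.32      ]
[[[0.08,-0.0087,-0.0317,0,0,0,0],[0.08,-0.0175,-0.0634,0,0,0,0],[0.08,-0.0262,-0.0951,0,0,0,0],[0.08,-0.035,-0.1268,0,0,0,0],[0.08,-0.0437,-0.1585,0,0,0,0],[0.08,-0.0525,-0.1903,0,0,0,0],[0.08,-0.0612,-0.222,0,0,0,0]]]
[0.50995306 0.01997826 0.32      ]
[[[0.08,-0.0067,-0.027,0,0,0,0],[0.08,-0.0134,-0.0539,0,0,0,0],[0.08,-0.0201,-0.0809,0,0,0,0],[0.08,-0.0267,-0.1078,0,0,0,0],[0.08,-0.0334,-0.1348,0,0,0,0],[0.08,-0.0401,-0.1618,0,0,0,0],[0.08,-0.0468,-0.1887,0,0,0,0],[0.08,-0.0535,-0.2157,0,0,0,0]]]
[ 0.51379893 -0.20222161  0.32      ]
```

Request:
send_rows:
  moves:
    - [[0.08, -0.028, -0.004, -0.015, 0, 0, 0], [0.08, -0.056, -0.007, -0.03, 0, 0, 0], [0.08, -0.085, -0.011, -0.045, 0, 0, 0], [0.08, -0.113, -0.014, -0.06, 0, 0, 0], [0.08, -0.141, -0.018, -0.075, 0, 0, 0], [0.08, -0.1693, -0.0214, -0.0894, 0, 0, 0]]

```text
time: 1.4
ee_pos: [0.3013, 0.5497, 0.3217]
tcp_rot: [0.113, 0.994, 0.0, 0.0]
force: [-0.8, 1.1, -0.6]
finger_gap: 0.936
```

Request:
send_rows:
  moves:
    - [[0.08, -0.026, -0.025, 0, 0, 0, 0], [0.08, -0.052, -0.05, 0, 0, 0, 0], [0.08, -0.079, -0.074, 0, 0, 0, 0], [0.08, -0.105, -0.099, 0, 0, 0, 0], [0.08, -0.131, -0.124, 0, 0, 0, 0], [0.08, -0.157, -0.149, 0, 0, 0, 0], [0.08, -0.183, -0.173, 0, 0, 0, 0], [0.08, -0.21, -0.198, 0, 0, 0, 0], [0.08, -0.236, -0.223, 0, 0, 0, 0], [0.08, -0.2621, -0.2476, 0, 0, 0, 0]]

```text
time: 2.23
ee_pos: [0.5008, 0.2487, 0.3209]
tcp_rot: [0.113, 0.994, 0.0, 0.0]
force: [0.8, 0.3, 0.3]
finger_gap: 0.933
```

Request:
send_rows:
  moves:
    - [[0.08, -0.009, -0.032, 0, 0, 0, 0], [0.08, -0.018, -0.063, 0, 0, 0, 0], [0.08, -0.026, -0.095, 0, 0, 0, 0], [0.08, -0.035, -0.127, 0, 0, 0, 0], [0.08, -0.044, -0.159, 0, 0, 0, 0], [0.08, -0.052, -0.19, 0, 0, 0, 0], [0.08, -0.0612, -0.222, 0, 0, 0, 0]]

```text
time: 2.82
ee_pos: [0.5098, 0.0189, 0.3209]
tcp_rot: [0.113, 0.994, 0.0, 0.0]
force: [0.8, -0.2, -0.2]
finger_gap: 0.94
```

Request:
send_rows:
  moves:
    - [[0.08, -0.007, -0.027, 0, 0, 0, 0], [0.08, -0.013, -0.054, 0, 0, 0, 0], [0.08, -0.02, -0.081, 0, 0, 0, 0], [0.08, -0.027, -0.108, 0, 0, 0, 0], [0.08, -0.033, -0.135, 0, 0, 0, 0], [0.08, -0.04, -0.162, 0, 0, 0, 0], [0.08, -0.047, -0.189, 0, 0, 0, 0], [0.08, -0.0535, -0.2157, 0, 0, 0, 0], [0.08, -0.0535, -0.2157, 0, 0, 0, 0], [0.08, -0.0535, -0.2157, 0, 0, 0, 0]]

```text
time: 3.65
ee_pos: [0.5136, -0.2033, 0.3206]
tcp_rot: [0.114, 0.993, -0.0, -0.0]
force: [-0.6, 0.6, -0.9]
finger_gap: 0.933
```

Request:
send_rows:
  moves:
    - [[0.05, 0, 0, 0.01, 0, 0, 0], [0.05, 0, 0, 0.03, 0, 0, 0], [0.05, 0, 0, 0.05, 0, 0, 0], [0.05, 0, 0, 0.07, 0, 0, 0], [0.05, 0, 0, 0.09, 0, 0, 0], [0.05, 0, 0, 0.105, 0, 0, 0], [0.05, 0, 0, 0.119, 0, 0, 0], [0.05, 0, 0, 0.119, 0, 0, 0], [0.05, 0, 0, 0.119, 0, 0, 0]]

```text
time: 4.4
ee_pos: [0.5138, -0.2009, 0.2012]
tcp_rot: [0.112, 0.994, 0.0, -0.001]
force: [-0.6, -0.6, 0.1]
finger_gap: 0.586
```

Run:
```python
from h import *
import cv2
a=arm.read_camera('scene')[0][110:230,110:230];b=arm.read_camera('top')[0][180:300,350:470]
im=np.hstack([cv2.resize(x,(400,400),interpolation=cv2.INTER_CUBIC) for x in(a,b)])
cv2.imwrite('pics/grip.png',np.clip(im[:,:,::-1]*1.8,0,255))
s=arm.sense();print(s['ee_pos'],s['force'],s['joints'])
```

```text
[ 0.5143657  -0.20152353  0.2024401 ] [-0.93667243  0.22972324  0.63622209] [-0.11382817  0.3523987   0.53323227  1.84176534 -0.20999217  1.00229038
  1.85189321][ WARN:0@2.052] global loadsave.cpp:1063 imwrite_ Unsupported depth image for selected encoder is fallbacked to CV_8U.
```

View pics/grip.png

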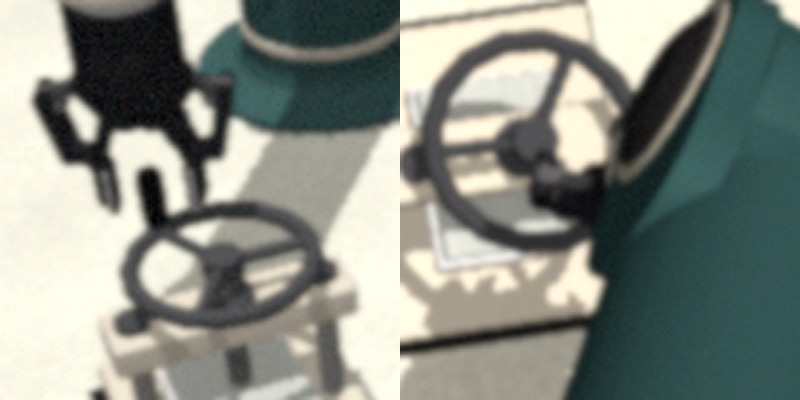

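The scene crop shows the handle (150,195) centred between the fingers (110 and 195). I'll close the gripper.

Request:
send_rows:
  moves:
    - [[0.014, 0, 0, 0, 0, 0, 0], [0.014, 0, 0, 0, 0, 0, 0], [0.014, 0, 0, 0, 0, 0, 0], [0.014, 0, 0, 0, 0, 0, 0], [0.014, 0, 0, 0, 0, 0, 0], [0.014, 0, 0, 0, 0, 0, 0]]
  grip_force: 30

```text
time: 5.0
ee_pos: [0.514, -0.202, 0.2019]
tcp_rot: [0.113, 0.994, -0.0, 0.0]
force: [0.5, -0.3, 1.1]
finger_gap: 0.221
```

Run:
```python
from plan import *
from h import arm
s=arm.sense();print(s['ee_pos'],s['force'],s['finger_gap'])
c=np.array([.565,-.1622]);p=np.array([.5138,-.2022,.201]);a0=-142
def at(a): t=np.radians(a0+a);return [c[0]+.065*np.cos(t),c[1]+.065*np.sin(t),.201+a/36000]
for k in range(3):
    p=rows(p,[at(60*k+6*i) for i in range(1,11)],.014);print(p)
```

```text
[ 0.51404798 -0.20197092  0.20190734] [ 0.47622229 -0.26193034  1.07697707] 0.22086540677884328
[[[0.014,-0.0055,-0.004,-0.0002,0,0,0],[0.014,-0.0114,-0.0074,-0.0003,0,0,0],[0.014,-0.0176,-0.0102,-0.0005,0,0,0],[0.014,-0.0241,-0.0123,-0.0007,0,0,0],[0.014,-0.0307,-0.0137,-0.0008,0,0,0],[0.014,-0.0375,-0.0145,-0.001,0,0,0],[0.014,-0.0443,-0.0145,-0.0012,0,0,0],[0.014,-0.051,-0.0138,-0.0013,0,0,0],[0.014,-0.0577,-0.0124,-0.0015,0,0,0],[0.014,-0.0642,-0.0103,-0.0017,0,0,0]]]
[ 0.57406315 -0.22661276  0.2027    ]
[[[0.014,-0.0062,0.0028,-0.0001,0,0,0],[0.014,-0.0121,0.0062,-0.0003,0,0,0],[0.014,-0.0176,0.0102,-0.0005,0,0,0],[0.014,-0.0227,0.0147,-0.0006,0,0,0],[0.014,-0.0272,0.0198,-0.0008,0,0,0],[0.014,-0.0312,0.0253,-0.001,0,0,0],[0.014,-0.0346,0.0312,-0.0011,0,0,0],[0.014,-0.0374,0.0374,-0.0013,0,0,0],[0.014,-0.0395,0.0439,-0.0015,0,0,0],[0.014,-0.0409,0.0505,-0.0016,0,0,0]]]
[ 0.62523124 -0.18655297  0.2043    ]
[[[0.014,-0.0008,0.0068,-0.0002,0,0,0],[0.014,-0.0008,0.0136,-0.0004,0,0,0],[0.014,-0.0001,0.0203,-0.0005,0,0,0],[0.014,0.0014,0.027,-0.0007,0,0,0],[0.014,0.0034,0.0335,-0.0009,0,0,0],[0.014,0.0062,0.0397,-0.001,0,0,0],[0.014,0.0096,0.0456,-0.0012,0,0,0],[0.014,0.0136,0.0511,-0.0014,0,0,0],[0.014,0.0181,0.0562,-0.0015,0,0,0],[0.014,0.0232,0.0607,-0.0017,0,0,0]]]
[ 0.61621125 -0.12220027  0.206     ]
```

Request:
send_rows:
  moves:
    - [[0.014, -0.0055, -0.004, -0.0002, 0, 0, 0], [0.014, -0.0114, -0.0074, -0.0003, 0, 0, 0], [0.014, -0.0176, -0.0102, -0.0005, 0, 0, 0], [0.014, -0.0241, -0.0123, -0.0007, 0, 0, 0], [0.014, -0.0307, -0.0137, -0.0008, 0, 0, 0], [0.014, -0.0375, -0.0145, -0.001, 0, 0, 0], [0.014, -0.0443, -0.0145, -0.0012, 0, 0, 0], [0.014, -0.051, -0.0138, -0.0013, 0, 0, 0], [0.014, -0.0577, -0.0124, -0.0015, 0, 0, 0], [0.014, -0.0642, -0.0103, -0.0017, 0, 0, 0]]

```text
time: 5.83
ee_pos: [0.5749, -0.2267, 0.2035]
tcp_rot: [0.113, 0.994, -0.0, 0.0]
force: [-3.1, -3.6, 1.9]
finger_gap: 0.219
```

Request:
send_rows:
  moves:
    - [[0.014, -0.0062, 0.0028, -0.0001, 0, 0, 0], [0.014, -0.0121, 0.0062, -0.0003, 0, 0, 0], [0.014, -0.0176, 0.0102, -0.0005, 0, 0, 0], [0.014, -0.0227, 0.0147, -0.0006, 0, 0, 0], [0.014, -0.0272, 0.0198, -0.0008, 0, 0, 0], [0.014, -0.0312, 0.0253, -0.001, 0, 0, 0], [0.014, -0.0346, 0.0312, -0.0011, 0, 0, 0], [0.014, -0.0374, 0.0374, -0.0013, 0, 0, 0], [0.014, -0.0395, 0.0439, -0.0015, 0, 0, 0], [0.014, -0.0409, 0.0505, -0.0016, 0, 0, 0]]

```text
time: 6.67
ee_pos: [0.626, -0.1856, 0.2052]
tcp_rot: [0.113, 0.994, -0.0, 0.0]
force: [0.9, -4.8, 1.2]
finger_gap: 0.223
```

Request:
send_rows:
  moves:
    - [[0.014, -0.0008, 0.0068, -0.0002, 0, 0, 0], [0.014, -0.0008, 0.0136, -0.0004, 0, 0, 0], [0.014, -0.0001, 0.0203, -0.0005, 0, 0, 0], [0.014, 0.0014, 0.027, -0.0007, 0, 0, 0], [0.014, 0.0034, 0.0335, -0.0009, 0, 0, 0], [0.014, 0.0062, 0.0397, -0.001, 0, 0, 0], [0.014, 0.0096, 0.0456, -0.0012, 0, 0, 0], [0.014, 0.0136, 0.0511, -0.0014, 0, 0, 0], [0.014, 0.0181, 0.0562, -0.0015, 0, 0, 0], [0.014, 0.0232, 0.0607, -0.0017, 0, 0, 0]]

```text
time: 7.5
ee_pos: [0.616, -0.1213, 0.2068]
tcp_rot: [0.113, 0.994, -0.0, 0.0]
force: [2.1, -3.1, 3.4]
finger_gap: 0.217
```

Run:
```python
from plan import *
c=np.array([.565,-.1622]);a0=-142
def at(a): t=np.radians(a0+a);return [c[0]+.065*np.cos(t),c[1]+.065*np.sin(t),.201+a/36000]
p=np.array([ 0.61621125,-0.12220027,0.206])
for k in range(3,6):
    p=rows(p,[at(60*k+6*i) for i in range(1,11)],.014);print(p)
```

```text
[[[0.014,0.0055,0.004,-0.0002,0,0,0],[0.014,0.0114,0.0074,-0.0003,0,0,0],[0.014,0.0176,0.0102,-0.0005,0,0,0],[0.014,0.0241,0.0123,-0.0007,0,0,0],[0.014,0.0307,0.0137,-0.0008,0,0,0],[0.014,0.0375,0.0145,-0.001,0,0,0],[0.014,0.0443,0.0145,-0.0012,0,0,0],[0.014,0.0511,0.0138,-0.0013,0,0,0],[0.014,0.0577,0.0124,-0.0015,0,0,0],[0.014,0.0642,0.0103,-0.0017,0,0,0]]]
[ 0.5559481  -0.09778751  0.2077    ]
[[[0.014,0.0062,-0.0028,-0.0001,0,0,0],[0.014,0.0121,-0.0062,-0.0003,0,0,0],[0.014,0.0176,-0.0102,-0.0005,0,0,0],[0.014,0.0227,-0.0147,-0.0006,0,0,0],[0.014,0.0272,-0.0198,-0.0008,0,0,0],[0.014,0.0312,-0.0253,-0.001,0,0,0],[0.014,0.0346,-0.0312,-0.0011,0,0,0],[0.014,0.0374,-0.0374,-0.0013,0,0,0],[0.014,0.0395,-0.0439,-0.0015,0,0,0],[0.014,0.0409,-0.0505,-0.0016,0,0,0]]]
[ 0.50478001 -0.1378473   0.2093    ]
[[[0.014,0.0008,-0.0068,-0.0002,0,0,0],[0.014,0.0008,-0.0136,-0.0004,0,0,0],[0.014,0.0001,-0.0203,-0.0005,0,0,0],[0.014,-0.0013,-0.027,-0.0007,0,0,0],[0.014,-0.0034,-0.0335,-0.0009,0,0,0],[0.014,-0.0062,-0.0397,-0.001,0,0,0],[0.014,-0.0096,-0.0456,-0.0012,0,0,0],[0.014,-0.0136,-0.0511,-0.0014,0,0,0],[0.014,-0.0181,-0.0562,-0.0015,0,0,0],[0.014,-0.0232,-0.0607,-0.0017,0,0,0]]]
[ 0.5138 -0.2022  0.211 ]
```

Request:
send_rows:
  moves:
    - [[0.014, 0.0055, 0.004, -0.0002, 0, 0, 0], [0.014, 0.0114, 0.0074, -0.0003, 0, 0, 0], [0.014, 0.0176, 0.0102, -0.0005, 0, 0, 0], [0.014, 0.0241, 0.0123, -0.0007, 0, 0, 0], [0.014, 0.0307, 0.0137, -0.0008, 0, 0, 0], [0.014, 0.0375, 0.0145, -0.001, 0, 0, 0], [0.014, 0.0443, 0.0145, -0.0012, 0, 0, 0], [0.014, 0.0511, 0.0138, -0.0013, 0, 0, 0], [0.014, 0.0577, 0.0124, -0.0015, 0, 0, 0], [0.014, 0.0642, 0.0103, -0.0017, 0, 0, 0]]

```text
time: 8.33
ee_pos: [0.5555, -0.0974, 0.2085]
tcp_rot: [0.113, 0.994, -0.0, 0.0]
force: [3.7, -4.5, 1.1]
finger_gap: 0.225
```

Request:
send_rows:
  moves:
    - [[0.014, 0.0062, -0.0028, -0.0001, 0, 0, 0], [0.014, 0.0121, -0.0062, -0.0003, 0, 0, 0], [0.014, 0.0176, -0.0102, -0.0005, 0, 0, 0], [0.014, 0.0227, -0.0147, -0.0006, 0, 0, 0], [0.014, 0.0272, -0.0198, -0.0008, 0, 0, 0], [0.014, 0.0312, -0.0253, -0.001, 0, 0, 0], [0.014, 0.0346, -0.0312, -0.0011, 0, 0, 0], [0.014, 0.0374, -0.0374, -0.0013, 0, 0, 0], [0.014, 0.0395, -0.0439, -0.0015, 0, 0, 0], [0.014, 0.0409, -0.0505, -0.0016, 0, 0, 0]]

```text
time: 9.17
ee_pos: [0.5047, -0.137, 0.2102]
tcp_rot: [0.112, 0.994, 0.001, 0.0]
force: [6.0, 2.3, 0.1]
finger_gap: 0.22
```

Request:
send_rows:
  moves:
    - [[0.014, 0.0008, -0.0068, -0.0002, 0, 0, 0], [0.014, 0.0008, -0.0136, -0.0004, 0, 0, 0], [0.014, 0.0001, -0.0203, -0.0005, 0, 0, 0], [0.014, -0.0013, -0.027, -0.0007, 0, 0, 0], [0.014, -0.0034, -0.0335, -0.0009, 0, 0, 0], [0.014, -0.0062, -0.0397, -0.001, 0, 0, 0], [0.014, -0.0096, -0.0456, -0.0012, 0, 0, 0], [0.014, -0.0136, -0.0511, -0.0014, 0, 0, 0], [0.014, -0.0181, -0.0562, -0.0015, 0, 0, 0], [0.014, -0.0232, -0.0607, -0.0017, 0, 0, 0]]

```text
time: 10.0
ee_pos: [0.5139, -0.2026, 0.2116]
tcp_rot: [0.113, 0.994, -0.0, -0.0]
force: [-2.2, 3.5, 2.3]
finger_gap: 0.221
```

```bash
python3 meas.py 2>/dev/null
python3 - <<'E'
from plan import *
from h import arm
s=arm.sense();print(s['ee_pos'],s['force'],s['finger_gap'])
E
```

```text
top bench -0.0001 crosshead top 974 0.1479 (nom .149) rim z pct 50,80,95 [0.1973 0.1984 0.1993] extent ctr [ 0.5654 -0.1595] handle 4874 [ 0.5215 -0.172   0.5495] top [0.594  0.6021]
base ctr [ 0.5649 -0.1498]
scene bench 0.0019 crosshead top 629 0.1495 (nom .149) rim z pct 50,80,95 [0.1989 0.2005 0.2013] extent ctr [ 0.5651 -0.1624] handle 7497 [ 0.5414 -0.1921  0.4615] top [0.5581 0.5856]
base ctr [ 0.5814 -0.1622]
[ 0.51110698 -0.20095365  0.236     ] [ 0.51335384 -0.1997388   0.236     ]
10.8
[ 0.51394037 -0.20190656  0.21176762] [ 0.68016083 -1.30371694  2.26101754] 0.22034880145060823
```

```bash
cat >> plan.py <<'E'
def at(a,dz=.0005,c=(.5661,-.1639)):
    t=np.radians(-142+a);return [c[0]+.065*np.cos(t),c[1]+.065*np.sin(t),.201+dz+a/36000]
E
python3 - <<'E'
from plan import *
p=np.array([.5138,-.2022,.211])
for k in range(2):
    p=rows(p,[at(360+50*k+5*i) for i in range(1,11)],.014);print(p)
E
```

```text
[[[0.014,-0.006,-0.0048,-0.0006,0,0,0],[0.014,-0.0108,-0.0078,-0.0008,0,0,0],[0.014,-0.0159,-0.0103,-0.0009,0,0,0],[0.014,-0.0212,-0.0124,-0.0011,0,0,0],[0.014,-0.0266,-0.014,-0.0012,0,0,0],[0.014,-0.0322,-0.0152,-0.0013,0,0,0],[0.014,-0.0378,-0.0158,-0.0015,0,0,0],[0.014,-0.0435,-0.016,-0.0016,0,0,0],[0.014,-0.0491,-0.0156,-0.0018,0,0,0],[0.014,-0.0547,-0.0148,-0.0019,0,0,0]]]
[ 0.5637969  -0.22887141  0.2129    ]
[[[0.014,-0.0055,0.0013,-0.0001,0,0,0],[0.014,-0.0109,0.0031,-0.0003,0,0,0],[0.014,-0.0161,0.0054,-0.0004,0,0,0],[0.014,-0.0211,0.0081,-0.0005,0,0,0],[0.014,-0.0258,0.0112,-0.0007,0,0,0],[0.014,-0.0303,0.0147,-0.0008,0,0,0],[0.014,-0.0344,0.0186,-0.001,0,0,0],[0.014,-0.0382,0.0229,-0.0011,0,0,0],[0.014,-0.0415,0.0274,-0.0012,0,0,0],[0.014,-0.0445,0.0323,-0.0014,0,0,0]]]
[ 0.61439857 -0.20735538  0.2143    ]
```

Request:
send_rows:
  moves:
    - [[0.014, -0.006, -0.0048, -0.0006, 0, 0, 0], [0.014, -0.0108, -0.0078, -0.0008, 0, 0, 0], [0.014, -0.0159, -0.0103, -0.0009, 0, 0, 0], [0.014, -0.0212, -0.0124, -0.0011, 0, 0, 0], [0.014, -0.0266, -0.014, -0.0012, 0, 0, 0], [0.014, -0.0322, -0.0152, -0.0013, 0, 0, 0], [0.014, -0.0378, -0.0158, -0.0015, 0, 0, 0], [0.014, -0.0435, -0.016, -0.0016, 0, 0, 0], [0.014, -0.0491, -0.0156, -0.0018, 0, 0, 0], [0.014, -0.0547, -0.0148, -0.0019, 0, 0, 0]]

```text
time: 11.63
ee_pos: [0.5644, -0.2288, 0.2136]
tcp_rot: [0.113, 0.994, -0.0, -0.0]
force: [-3.4, 1.0, 1.1]
finger_gap: 0.218
```

Request:
send_rows:
  moves:
    - [[0.014, -0.0055, 0.0013, -0.0001, 0, 0, 0], [0.014, -0.0109, 0.0031, -0.0003, 0, 0, 0], [0.014, -0.0161, 0.0054, -0.0004, 0, 0, 0], [0.014, -0.0211, 0.0081, -0.0005, 0, 0, 0], [0.014, -0.0258, 0.0112, -0.0007, 0, 0, 0], [0.014, -0.0303, 0.0147, -0.0008, 0, 0, 0], [0.014, -0.0344, 0.0186, -0.001, 0, 0, 0], [0.014, -0.0382, 0.0229, -0.0011, 0, 0, 0], [0.014, -0.0415, 0.0274, -0.0012, 0, 0, 0], [0.014, -0.0445, 0.0323, -0.0014, 0, 0, 0]]

```text
time: 12.47
ee_pos: [0.615, -0.2068, 0.215]
tcp_rot: [0.113, 0.994, -0.0, 0.0]
force: [-3.8, -2.0, 0.6]
finger_gap: 0.221
```

```bash
python3 meas.py 2>/dev/null | grep rim
python3 - <<'E'
from plan import *
p=np.array([.6144,-.20736,.2143])
for k in range(22):
    print(464.5+4.5*k,end=' ');p=rows(p,[at(460+4.5*k+x) for x in (1.5,3,4.5)],.014)
E
```

```text
top bench -0.0001 crosshead top 668 0.1483 (nom .149) rim z pct 50,80,95 [0.2007 0.2019 0.2027] extent ctr [ 0.5667 -0.1452] handle 9519 [ 0.5647 -0.1647  0.5906] top [0.6274 0.6456]
scene bench 0.0019 crosshead top 672 0.15 (nom .149) rim z pct 50,80,95 [0.2017 0.2037 0.2045] extent ctr [ 0.5658 -0.1631] handle 5546 [ 0.6069 -0.1765  0.485 ] top [0.5933 0.606 ]
464.5 [[[0.014,-0.0008,0.0015,-0,0,0,0],[0.014,-0.0016,0.003,-0.0001,0,0,0],[0.014,-0.0023,0.0045,-0.0001,0,0,0]]]
469.0 [[[0.014,-0.0007,0.0016,-0,0,0,0],[0.014,-0.0013,0.0032,-0.0001,0,0,0],[0.014,-0.002,0.0047,-0.0001,0,0,0]]]
473.5 [[[0.014,-0.0005,0.0017,-0.0001,0,0,0],[0.014,-0.001,0.0033,-0.0001,0,0,0],[0.014,-0.0015,0.0049,-0.0002,0,0,0]]]
478.0 [[[0.014,-0.0004,0.0016,0,0,0,0],[0.014,-0.0008,0.0033,-0,0,0,0],[0.014,-0.0012,0.005,-0.0001,0,0,0]]]
482.5 [[[0.014,-0.0003,0.0016,-0,0,0,0],[0.014,-0.0006,0.0033,-0.0001,0,0,0],[0.014,-0.0008,0.005,-0.0001,0,0,0]]]
487.0 [[[0.014,-0.0001,0.0017,-0,0,0,0],[0.014,-0.0003,0.0034,-0.0001,0,0,0],[0.014,-0.0004,0.0051,-0.0001,0,0,0]]]
491.5 [[[0.014,0,0.0017,-0.0001,0,0,0],[0.014
[... 1039 characters left out ...]
33,0.0038,-0.0001,0,0,0]]]
536.5 [[[0.014,0.0012,0.0013,-0,0,0,0],[0.014,0.0024,0.0025,-0.0001,0,0,0],[0.014,0.0036,0.0036,-0.0001,0,0,0]]]
541.0 [[[0.014,0.0013,0.0012,-0,0,0,0],[0.014,0.0026,0.0023,-0.0001,0,0,0],[0.014,0.0039,0.0033,-0.0001,0,0,0]]]
545.5 [[[0.014,0.0014,0.0011,-0.0001,0,0,0],[0.014,0.0028,0.002,-0.0001,0,0,0],[0.014,0.0042,0.003,-0.0002,0,0,0]]]
550.0 [[[0.014,0.0014,0.0009,0,0,0,0],[0.014,0.0029,0.0018,-0,0,0,0],[0.014,0.0043,0.0027,-0.0001,0,0,0]]]
554.5 [[[0.014,0.0015,0.0008,-0,0,0,0],[0.014,0.003,0.0015,-0.0001,0,0,0],[0.014,0.0046,0.0023,-0.0001,0,0,0]]]
559.0 [[[0.014,0.0015,0.0006,-0,0,0,0],[0.014,0.0031,0.0013,-0.0001,0,0,0],[0.014,0.0047,0.0019,-0.0001,0,0,0]]]
```

Request:
send_rows:
  moves:
    - [[0.014, -0.0008, 0.0015, 0, 0, 0, 0], [0.014, -0.0016, 0.003, -0.0001, 0, 0, 0], [0.014, -0.0023, 0.0045, -0.0001, 0, 0, 0], [0.014, -0.0023, 0.0045, -0.0001, 0, 0, 0]]

```text
time: 13.6
ee_pos: [0.6179, -0.2031, 0.2151]
tcp_rot: [0.113, 0.994, -0.0, -0.0]
force: [-2.5, -2.5, 0.4]
finger_gap: 0.221
```

Request:
send_rows:
  moves:
    - [[0.014, -0.0007, 0.0016, 0, 0, 0, 0], [0.014, -0.0013, 0.0032, -0.0001, 0, 0, 0], [0.014, -0.002, 0.0047, -0.0001, 0, 0, 0], [0.014, -0.002, 0.0047, -0.0001, 0, 0, 0]]

```text
time: 13.93
ee_pos: [0.621, -0.1987, 0.2152]
tcp_rot: [0.112, 0.994, -0.0, 0.0]
force: [-1.6, -2.5, 1.0]
finger_gap: 0.224
```

Request:
send_rows:
  moves:
    - [[0.014, -0.0005, 0.0017, -0.0001, 0, 0, 0], [0.014, -0.001, 0.0033, -0.0001, 0, 0, 0], [0.014, -0.0015, 0.0049, -0.0002, 0, 0, 0], [0.014, -0.0015, 0.0049, -0.0002, 0, 0, 0]]

```text
time: 14.27
ee_pos: [0.6236, -0.1942, 0.2154]
tcp_rot: [0.112, 0.994, 0.0, 0.0]
force: [-2.1, -1.8, 0.4]
finger_gap: 0.224
```

Request:
send_rows:
  moves:
    - [[0.014, -0.0004, 0.0016, 0, 0, 0, 0], [0.014, -0.0008, 0.0033, 0, 0, 0, 0], [0.014, -0.0012, 0.005, -0.0001, 0, 0, 0], [0.014, -0.0012, 0.005, -0.0001, 0, 0, 0]]

```text
time: 14.6
ee_pos: [0.6259, -0.1895, 0.2155]
tcp_rot: [0.112, 0.994, 0.0, 0.0]
force: [-2.0, -2.8, 0.6]
finger_gap: 0.221
```

Request:
send_rows:
  moves:
    - [[0.014, -0.0003, 0.0016, 0, 0, 0, 0], [0.014, -0.0006, 0.0033, -0.0001, 0, 0, 0], [0.014, -0.0008, 0.005, -0.0001, 0, 0, 0], [0.014, -0.0008, 0.005, -0.0001, 0, 0, 0]]

```text
time: 14.93
ee_pos: [0.6278, -0.1848, 0.2156]
tcp_rot: [0.112, 0.994, 0.0, 0.0]
force: [-1.4, -1.7, 0.8]
finger_gap: 0.221
```

Request:
send_rows:
  moves:
    - [[0.014, -0.0001, 0.0017, 0, 0, 0, 0], [0.014, -0.0003, 0.0034, -0.0001, 0, 0, 0], [0.014, -0.0004, 0.0051, -0.0001, 0, 0, 0], [0.014, -0.0004, 0.0051, -0.0001, 0, 0, 0]]

```text
time: 15.27
ee_pos: [0.6292, -0.18, 0.2157]
tcp_rot: [0.112, 0.994, 0.0, 0.0]
force: [-0.3, -1.8, 1.4]
finger_gap: 0.218
```

Request:
send_rows:
  moves:
    - [[0.014, 0, 0.0017, -0.0001, 0, 0, 0], [0.014, 0, 0.0034, -0.0001, 0, 0, 0], [0.014, 0.0001, 0.0051, -0.0002, 0, 0, 0], [0.014, 0.0001, 0.0051, -0.0002, 0, 0, 0]]

```text
time: 15.6
ee_pos: [0.6303, -0.1749, 0.2159]
tcp_rot: [0.112, 0.994, 0.0, 0.0]
force: [-2.1, -3.1, 0.1]
finger_gap: 0.226
```

Request:
send_rows:
  moves:
    - [[0.014, 0.0001, 0.0017, 0, 0, 0, 0], [0.014, 0.0002, 0.0034, 0, 0, 0, 0], [0.014, 0.0004, 0.0051, -0.0001, 0, 0, 0], [0.014, 0.0004, 0.0051, -0.0001, 0, 0, 0]]

```text
time: 15.93
ee_pos: [0.631, -0.1699, 0.216]
tcp_rot: [0.112, 0.994, 0.0, 0.0]
force: [-1.0, -2.6, 1.0]
finger_gap: 0.221
```

Request:
send_rows:
  moves:
    - [[0.014, 0.0002, 0.0017, 0, 0, 0, 0], [0.014, 0.0005, 0.0034, -0.0001, 0, 0, 0], [0.014, 0.0008, 0.005, -0.0001, 0, 0, 0], [0.014, 0.0008, 0.005, -0.0001, 0, 0, 0]]

```text
time: 16.27
ee_pos: [0.6313, -0.1649, 0.2161]
tcp_rot: [0.112, 0.994, 0.0, 0.0]
force: [-0.9, -2.6, 1.0]
finger_gap: 0.22
```

Request:
send_rows:
  moves:
    - [[0.014, 0.0004, 0.0017, 0, 0, 0, 0], [0.014, 0.0008, 0.0033, -0.0001, 0, 0, 0], [0.014, 0.0012, 0.005, -0.0001, 0, 0, 0], [0.014, 0.0012, 0.005, -0.0001, 0, 0, 0]]

```text
time: 16.6
ee_pos: [0.6312, -0.1597, 0.2162]
tcp_rot: [0.112, 0.994, 0.0, -0.0]
force: [-1.1, -2.2, 1.4]
finger_gap: 0.222
```

Request:
send_rows:
  moves:
    - [[0.014, 0.0005, 0.0016, -0.0001, 0, 0, 0], [0.014, 0.001, 0.0032, -0.0001, 0, 0, 0], [0.014, 0.0016, 0.0048, -0.0002, 0, 0, 0], [0.014, 0.0016, 0.0048, -0.0002, 0, 0, 0]]

```text
time: 16.93
ee_pos: [0.6307, -0.1546, 0.2164]
tcp_rot: [0.112, 0.994, 0.0, 0.0]
force: [0.0, -2.7, 0.8]
finger_gap: 0.223
```

Request:
send_rows:
  moves:
    - [[0.014, 0.0006, 0.0016, 0, 0, 0, 0], [0.014, 0.0013, 0.0032, 0, 0, 0, 0], [0.014, 0.002, 0.0047, -0.0001, 0, 0, 0], [0.014, 0.002, 0.0047, -0.0001, 0, 0, 0]]

```text
time: 17.27
ee_pos: [0.6298, -0.1504, 0.2167]
tcp_rot: [0.113, 0.994, -0.0, 0.0]
force: [1.1, -6.1, 1.6]
finger_gap: 0.225
```

```bash
python3 meas.py 2>/dev/null | grep rim
```

```text
top bench -0.0002 crosshead top 301 0.1485 (nom .149) rim z pct 50,80,95 [0.2022 0.2035 0.2042] extent ctr [ 0.5816 -0.1097] handle 7095 [ 0.5774 -0.1311  0.6013] top [0.6252 0.641 ]
scene bench 0.0019 crosshead top 665 0.1501 (nom .149) rim z pct 50,80,95 [0.2038 0.2053 0.206 ] extent ctr [ 0.5672 -0.16  ] handle 4153 [ 0.6197 -0.1519  0.4717] top [0.5966 0.6076]
```

The tangential force has jumped to 6 N, so the stop has been reached. I'll add about 2 mm of push.

Request:
send_rows:
  moves:
    - [[0.014, 0.0004, 0.0009, 0, 0, 0, 0], [0.014, 0.0008, 0.0018, 0, 0, 0, 0], [0.014, 0.0008, 0.0018, 0, 0, 0, 0], [0.014, 0.0008, 0.0018, 0, 0, 0, 0], [0.014, 0.0008, 0.0018, 0, 0, 0, 0]]

```text
time: 18.48
ee_pos: [0.6295, -0.1494, 0.2168]
tcp_rot: [0.113, 0.994, -0.001, 0.0]
force: [2.7, -8.7, -0.3]
finger_gap: 0.218
```

Request:
send_rows:
  moves:
    - [[0.014, 0.0002, 0.0005, 0, 0, 0, 0], [0.014, 0.0004, 0.001, 0, 0, 0, 0], [0.014, 0.0004, 0.001, 0, 0, 0, 0], [0.014, 0.0004, 0.001, 0, 0, 0, 0], [0.014, 0.0004, 0.001, 0, 0, 0, 0]]

```text
time: 18.9
ee_pos: [0.6293, -0.1487, 0.2168]
tcp_rot: [0.113, 0.994, -0.001, 0.001]
force: [3.2, -11.4, -0.4]
finger_gap: 0.226
```

Run:
```python
from h import *
import cv2
F=[]
f0=np.load('scene0.npz')['p'];
for _ in range(8):
    im=arm.read_camera('scene')[0];F.append(arm.sense()['force'])
print(np.mean(F,0),np.std(F,0))
# front base/crosshead shift in the scene image
g0=cv2.cvtColor(f0,cv2.COLOR_RGB2GRAY).astype('float32');g1=cv2.cvtColor(im,cv2.COLOR_RGB2GRAY).astype('float32')
for n,(a,b,c,d) in {'base':(235,282,150,240),'crosshead front':(205,222,143,160),'jar':(280,312,208,245)}.items():
    print(n,cv2.phaseCorrelate(g0[a:b,c:d],g1[a:b,c:d],cv2.createHanningWindow((d-c,b-a),cv2.CV_32F)))
X=np.array([.566,-.164,.157]);a=proj('scene',X);print('px per 4mm +y',np.subtract(proj('scene',X+[0,.004,0]),a))
s=arm.sense();print(s['ee_pos'],s['time'])
```

```text
[  2.31230478 -10.886948    -0.14873925] [0.34173179 0.4511767  0.37485181]
base ((0.7437709835393846, -0.28483701984299614), 0.6556863418331853)
crosshead front ((0.5774123495405838, -0.5366998197001394), 1.1215597862078819)
jar ((0.04949997066983869, -0.19023238625355177), 0.9077693738043309)
px per 4mm +y [ 1.68064805 -0.29486448]
[ 0.62929228 -0.14867583  0.21680857] 19.3
```

Request:
send_rows:
  moves:
    - [[0.014, 0.0001, 0.0004, 0, 0, 0, 0], [0.014, 0.0002, 0.0007, 0, 0, 0, 0], [0.014, 0.0002, 0.0007, 0, 0, 0, 0], [0.014, 0.0002, 0.0007, 0, 0, 0, 0]]

```text
time: 19.63
ee_pos: [0.6293, -0.1481, 0.2169]
tcp_rot: [0.113, 0.994, -0.001, 0.001]
force: [2.4, -11.8, -0.3]
finger_gap: 0.221
```

Run:
```python
from h import *
import cv2
F=[];I=[]
f0=np.load('scene0.npz')['p'];
for _ in range(6):
    I.append(arm.read_camera('scene')[0].astype(float));F.append(arm.sense()['force'])
im=np.mean(I,0).astype('uint8');print(np.mean(F,0))
a=f0[175:285,130:245];b=im[175:285,130:245]
o=np.hstack([cv2.resize(x,None,fx=3.4,fy=3.4,interpolation=cv2.INTER_CUBIC) for x in(a,b)])
cv2.imwrite('pics/shift.png',cv2.convertScaleAbs(o[:,:,::-1],alpha=1.6))
# column of ivory->table edge crossings (subpixel) along crosshead end, both frames
g0,g1=[x.mean(2) for x in(f0.astype(float),im.astype(float))]
for nm,(r0,r1,c0,c1) in {'xhead right end':(190,215,200,222),'xhead left':(200,225,138,160),'base right edge':(225,260,215,240)}.items():
    w=np.eye(2,3,dtype='float32')
    try: cc,w=cv2.findTransformECC(g0[r0:r1,c0:c1].astype('float32'),g1[r0:r1,c0:c1].astype('float32'),w,cv2.MOTION_TRANSLATION,(3,200,1e-6),None,3);print(nm,cc,w[:,2])
    except cv2.error as e: print(nm,'no')
```

```text
[  2.31835342 -12.1750916    0.08932439]
xhead right end 0.874939430279052 [ 2.9155152 -1.124265 ]
xhead left 0.8826556981867446 [ 1.4236162 -0.2614596]
base right edge 0.9222707937227795 [0.5410108 2.113387 ]
```

View pics/shift.png

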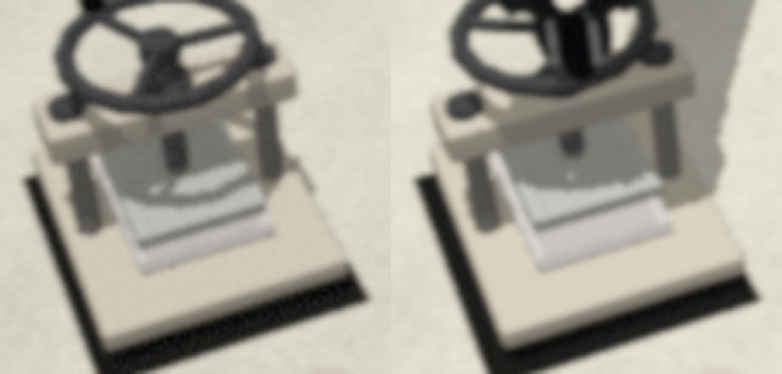

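Against the initial frame, the crosshead's left end has shifted from 34 to 41 (enlarged), about 2 px or 5 mm, while the black feet stayed put. That agrees with the 12 N push. Next I'll turn back about 90°.

Run:
```python
from plan import *
p=np.array(at(514))+R@np.array([.0014,.0035,0]);print(p)
for k in range(2):
    p=rows(p,[at(514-46.5*k-4.65*i) for i in range(1,11)],.014);print(p)
p=rows(p,[at(421.7)],.014)
```

```text
[ 0.6290988  -0.14666118  0.21577778]
[[[0.014,-0.0034,-0.0084,0.0001,0,0,0],[0.014,-0.0051,-0.0134,0.0003,0,0,0],[0.014,-0.0063,-0.0185,0.0004,0,0,0],[0.014,-0.0071,-0.0237,0.0005,0,0,0],[0.014,-0.0074,-0.029,0.0006,0,0,0],[0.014,-0.0074,-0.0343,0.0008,0,0,0],[0.014,-0.0069,-0.0395,0.0009,0,0,0],[0.014,-0.006,-0.0447,0.001,0,0,0],[0.014,-0.0046,-0.0498,0.0012,0,0,0],[0.014,-0.0029,-0.0548,0.0013,0,0,0]]]
[ 0.61965542 -0.20071857  0.21447778]
[[[0.014,0.0021,-0.0048,0.0001,0,0,0],[0.014,0.0046,-0.0095,0.0003,0,0,0],[0.014,0.0075,-0.0139,0.0004,0,0,0],[0.014,0.0108,-0.018,0.0005,0,0,0],[0.014,0.0143,-0.0219,0.0006,0,0,0],[0.014,0.0182,-0.0255,0.0008,0,0,0],[0.014,0.0223,-0.0288,0.0009,0,0,0],[0.014,0.0267,-0.0317,0.001,0,0,0],[0.014,0.0313,-0.0342,0.0012,0,0,0],[0.014,0.0362,-0.0364,0.0013,0,0,0]]]
[ 0.57622494 -0.22808883  0.21317778]
[[[0.014,-0.0008,0.0003,-0,0,0,0]]]
```

Request:
send_rows:
  moves:
    - [[0.014, -0.0034, -0.0084, 0.0001, 0, 0, 0], [0.014, -0.0051, -0.0134, 0.0003, 0, 0, 0], [0.014, -0.0063, -0.0185, 0.0004, 0, 0, 0], [0.014, -0.0071, -0.0237, 0.0005, 0, 0, 0], [0.014, -0.0074, -0.029, 0.0006, 0, 0, 0], [0.014, -0.0074, -0.0343, 0.0008, 0, 0, 0], [0.014, -0.0069, -0.0395, 0.0009, 0, 0, 0], [0.014, -0.006, -0.0447, 0.001, 0, 0, 0], [0.014, -0.0046, -0.0498, 0.0012, 0, 0, 0], [0.014, -0.0029, -0.0548, 0.0013, 0, 0, 0]]

```text
time: 20.77
ee_pos: [0.6196, -0.2009, 0.2152]
tcp_rot: [0.113, 0.994, -0.0, 0.0]
force: [1.6, 2.9, 0.8]
finger_gap: 0.222
```

Request:
send_rows:
  moves:
    - [[0.014, 0.0021, -0.0048, 0.0001, 0, 0, 0], [0.014, 0.0046, -0.0095, 0.0003, 0, 0, 0], [0.014, 0.0075, -0.0139, 0.0004, 0, 0, 0], [0.014, 0.0108, -0.018, 0.0005, 0, 0, 0], [0.014, 0.0143, -0.0219, 0.0006, 0, 0, 0], [0.014, 0.0182, -0.0255, 0.0008, 0, 0, 0], [0.014, 0.0223, -0.0288, 0.0009, 0, 0, 0], [0.014, 0.0267, -0.0317, 0.001, 0, 0, 0], [0.014, 0.0313, -0.0342, 0.0012, 0, 0, 0], [0.014, 0.0362, -0.0364, 0.0013, 0, 0, 0]]

```text
time: 21.6
ee_pos: [0.5759, -0.228, 0.214]
tcp_rot: [0.113, 0.994, -0.0, 0.0]
force: [2.4, 1.8, 0.2]
finger_gap: 0.222
```

Request:
send_rows:
  moves:
    - [[0.014, -0.0008, 0.0003, 0, 0, 0, 0], [0.014, -0.0008, 0.0003, 0, 0, 0, 0], [0.014, -0.0008, 0.0003, 0, 0, 0, 0], [0.014, -0.0008, 0.0003, 0, 0, 0, 0]]

```text
time: 21.93
ee_pos: [0.577, -0.2278, 0.2138]
tcp_rot: [0.113, 0.994, -0.0, -0.0]
force: [-1.7, 1.6, 1.3]
finger_gap: 0.22
```

Request:
send_rows:
  moves:
    - [[0.05, 0, 0, 0, 0, 0, 0], [0.05, 0, 0, 0, 0, 0, 0], [0.05, 0, 0, 0, 0, 0, 0], [0.05, 0, 0, 0, 0, 0, 0], [0.05, 0, 0, 0, 0, 0, 0], [0.05, 0, 0, 0, 0, 0, 0]]

```text
time: 22.43
ee_pos: [0.5772, -0.2277, 0.2139]
tcp_rot: [0.113, 0.994, -0.0, 0.0]
force: [1.2, -0.4, 0.1]
finger_gap: 0.586
```

Request:
send_rows:
  moves:
    - [[0.05, 0, 0, -0.01, 0, 0, 0], [0.05, 0, 0, -0.025, 0, 0, 0], [0.05, 0, 0, -0.04, 0, 0, 0], [0.05, 0, 0, -0.06, 0, 0, 0], [0.05, 0, 0, -0.08, 0, 0, 0], [0.05, 0, 0, -0.1, 0, 0, 0], [0.05, 0, 0, -0.12, 0, 0, 0], [0.05, 0, 0, -0.14, 0, 0, 0], [0.05, 0, 0, -0.15, 0, 0, 0], [0.05, 0, 0, -0.15, 0, 0, 0]]

```text
time: 23.27
ee_pos: [0.5777, -0.2282, 0.3665]
tcp_rot: [0.113, 0.994, -0.0, 0.002]
force: [-0.1, -0.0, 0.2]
finger_gap: 0.582
```

Request:
send_rows:
  moves:
    - [[0.05, 0, 0.035, 0, 0, 0, 0], [0.05, 0, 0.07, 0, 0, 0, 0], [0.05, 0, 0.105, 0, 0, 0, 0], [0.05, 0, 0.14, 0, 0, 0, 0], [0.05, 0, 0.175, 0, 0, 0, 0], [0.05, 0, 0.21, 0, 0, 0, 0], [0.05, 0, 0.245, 0, 0, 0, 0], [0.05, 0, 0.28, 0, 0, 0, 0], [0.05, 0, 0.3, 0, 0, 0, 0], [0.05, 0, 0.3, 0, 0, 0, 0]]

```text
time: 24.1
ee_pos: [0.6444, 0.0705, 0.362]
tcp_rot: [0.109, 0.994, 0.0, -0.001]
force: [0.3, 0.8, 0.4]
finger_gap: 0.585
```

```bash
python3 meas.py 2>/dev/null
python3 - <<'E'
from h import *
import cv2
cv2.imwrite('pics/end.png',cv2.convertScaleAbs(np.hstack([arm.read_camera(n)[0][80:340,a:a+300] for n,a in(('scene',70),('top',260))])[:,:,::-1],alpha=1.6))
s=arm.sense();print(s['time'],s['force'],s['joint_velocities'].round(3))
E
```

```text
top bench -0.0001 crosshead top 1108 0.1486 (nom .149) rim z pct 50,80,95 [0.1999 0.201  0.202 ] extent ctr [ 0.566 -0.161] handle 119 [ 0.5737 -0.2233  0.2382] top [0.2463 0.2473]
base ctr [ 0.5647 -0.1631]
scene bench 0.0019 crosshead top 643 0.1502 (nom .149) rim z pct 50,80,95 [0.2013 0.2029 0.2039] extent ctr [ 0.5644 -0.1642] handle 145 [ 0.579  -0.2265  0.2337] top [0.2459 0.2485]
base ctr [ 0.5815 -0.1624]
[ 0.51110698 -0.20095365  0.236     ] [ 0.51335384 -0.1997388   0.236     ]
24.9
25.0 [ 0.16487601  0.23798301 -0.45659832] [ 0.001  0.003  0.001 -0.001  0.001 -0.    -0.   ]
```

View pics/end.png

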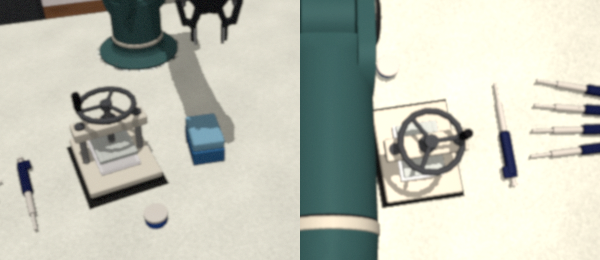

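The final picture shows the gripper well clear at the upper right, the handle at (75,102) and nothing else moved. The rim has risen 11.7 mm net, about 421°, which is roughly 91° below the stop at about 512°.

```bash
python3 -c "
from cell import arm
print(arm.close_job())"
```

```text
the job is handed in; nothing more can be done
None
```

The press is open. I cranked the wheel about 1.42 turns anticlockwise until it met the top stop, turned it back about 90°, let go and drew the arm clear. I handed the job in at about 25 s of robot time; it reports no verdict.

- **At the stop:** the force at the crank rose from about 3 N to about 12 N. I went slightly over the 10 N asked, to be sure of the 3 mm of give. In the camera view the crosshead had moved about 5 mm, as that push should give.
- **After letting go:** the camera depth shows the wheel about 11.7 mm (421°) above its starting height, roughly 91° below the stop. The force at the tool is back to about zero, and the crosshead height is where it started, to within 0.1 mm.
- **Bystanders:** the pipette, tip box and jar look unmoved in the last picture; I did not measure them.
- **Checks that disagreed:** my automatic image-shift measurements of the press gave scattered values. I relied on the force readings and a side-by-side view of the press instead.

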